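# Set up the folding stand and lean the engraved plates on it

## Task

Set up the folding stand for showing the engraved plates: raise its panel by the tab and press the side stay's black knob down past straight so that the stay locks and holds the panel up unaided. Then take the two aluminium plates out of the slotted rack and stand each on the stand's ledge, squarely leaning back against the raised panel: the wide plate in the left half, the narrow one in the right half, seen from the robot. Leave the parts pot, the loupe and the eraser where they are.

Things in the scene. Friction and masses are not known exactly. Their poses are not given: they have to be found in the camera images.
- stand: folding stand, fixed to the bench; grey base 160 x 250 x 8 mm from x = -45 to 115 mm, its right-hand rail to 152 mm. Origin on the bench under the middle of the panel's hinge line. x points to the back (roughly away from the robot), y to the left seen from the front, z up. Hinge line parallel to y at x = 0, 34 mm above the bench, between two cheeks at y = +-121 mm. Left half: y > 0
- ledge (a point): middle of the stand's ledge in front of the hinge: rubber floor from x = -37 to -3 mm in the stand's frame, 10 mm above the bench, 242 mm long (y); the front lip (x = -45 to -37 mm) is 20 mm high above the bench. Axes as the stand's
- panel (a joint): angle (rad) of the plywood panel: 0 flat towards the back, grows as its far edge is raised towards the robot. 228 mm wide, 8 mm thick (4 mm each side of the hinge plane), from 6 to 95 mm off the hinge line. The stiff hinge holds the bare panel where left above about 1.0 rad; the straight stay stops it at 1.257, leaning back 18 degrees, its former upper face to the robot
- panel_tab (a point): middle of the dark steel tab (24 mm wide along the stand's y, 10 mm thick, 42 mm long) in the middle of the panel's free edge, 117 mm from the hinge line; it can be pinched across its width and turns in the grip as the panel rises. x points along the panel away from the hinge line
- knee (a joint): angle (rad) of the knee of the two-link steel stay at the panel's right-hand (-y) side: 0 folded with the panel flat, straight at 2.38, stop at 2.52 (past straight: locked). It grows as the panel rises; with the panel at 1.2 rad the knee still bulges some 14 mm upwards, and pressing its knob straight down with a few newtons takes it past straight to the stop
- stay_knob (a point): middle of the black round knob on the stay's knee, 24 mm diameter, 34 mm long along the stand's y, centred 156 mm to the right of the stand's middle. With the stay locked it is at about x = +52, z = 75 mm in the stand's frame
- rack: fixed light wooden rack 130 x 125 x 36 mm with two slots 35 mm in front of and behind its middle, each 11 mm wide (x), 101 mm long (y) and 28 mm deep. Origin in the middle of its underside
- plate_wide: wide aluminium plate, 8 mm thick (its x), 95 mm wide (its y), 170 mm tall (its z), 0.25 to 0.45 kg, standing upright in either slot of the rack. Origin in the middle of its bottom edge. It is taller than the raised panel, so that its top 35 mm can be held through the thickness from above while it leans
- plate_narrow: narrow aluminium plate, 8 mm thick (its x), 60 mm wide (its y), 170 mm tall (its z), 0.15 to 0.29 kg, standing upright in the other slot. Origin in the middle of its bottom edge
- plate_wide_top (a point): middle of the wide plate's top edge
- plate_narrow_top (a point): middle of the narrow plate's top edge
- parts_pot: bystander: round clear pot with a lid, 43 mm diameter, 31 mm high; origin under its middle
- loupe: bystander: black watchmaker's loupe, 38 mm diameter, 30 mm high; origin under its middle
- eraser: bystander: eraser 18 x 43 x 12 mm; origin under its middle
Not all that is in view belongs to the job. Leave any green or turquoise look-alike of the plate_wide alone.

How it is judged:
By the outcome, as a careful person would: the job done as asked, in the order asked, and still so for the second after the job is handed in, with the robot touching nothing.
It also fails if it takes over 72 s, if anything falls off the work surface, if the arm or the gripper's body presses on something with over 40 N, if the wrist force passes 120 N, or if a joint passes its speed limit or range.

## Robot

A 7-joint arm with a two-finger parallel gripper is mounted at the origin on a cart in front of the work surface, level with it; the furniture and walls round the work are solid. World frame = base frame: x ahead of the robot, y to its left, z up, the work surface at z = 0. Lengths are in m, angles in rad, forces in N, time in s.
With the tool pointing down it reaches from about 0.4 to 0.85 m from the base axis. Payload 10.4 kg.
Tool frame: the origin (TCP) lies midway between the tips of the shut fingers; the grasp point (between the pads) lies 19 mm behind it (r.grasp_offset is the distance from the TCP to the grasp point, in m); z points along the fingers, y is the line along which they close (so a half turn about z gives the same grasp; the last joint's range is limited). The gripper opens to 87 mm and grips with 3 to 60 N. Pads are 19 mm wide; open, the fingers measure 117 mm over their backs; the gripper's body (75 mm by 190 mm) begins 51 mm behind the grasp point.
Start: joints at [1.083, 0.332, -0.065, 1.46, 0.022, 1.35, -0.088], TCP at [0.28, -0.559, 0.223] pointing down, gripper open.
Joint ranges: [-2.6, 2.6], [-0.5, 2.12], [-1.47, 1.34], [0.16, 2.42], [-1.27, 4.41], [0.06, 2.06], [-2.6, 2.6]. Speed limits (rad/s): [2.22, 2.22, 2.79, 2.79, 3.14, 3.14, 3.14].

## Interface

Orientations are given as a unit quaternion [x, y, z, w].
In Python, from bench import r gives the robot as it stands.
- The arm moves only by the tool drive_tool, never from a script. Its argument "moves" is a list that holds one entry, the list of rows, each a list of 7 numbers: the shift along the tool's x, y, z in m, then the turn, a rotation vector about the tool's x, y, z in rad, then the opening, from 0 (shut) to 1 (fully open). In form: [[[tx, ty, tz, ax, ay, az, jaw], ...]]. A call has 1 to 10 rows; each row shifts and turns the commanded pose from where the row before left it, along the tool's axes as they then stand; what a row does not reach is not made up. A row lasts 1/10 s, in which the tool goes at most 50 mm and 8.59 degrees, less where a joint would pass 70% of its speed; a pose out of reach is approached as far as the arm can. A call is refused whole if a number of a shift passes 0.05 or a number of a turn 0.15, either way. A call with a gripper value outside its range is refused whole. The fingers move at their own pace and stop on an object; "squeeze" is the grip in N (left out, the last holds). Time passes only in rows, so rows that do not move let the fingers close. It gives the time, the measured TCP pose, the force, the opening and the grip force at its end, in the units of the state.
- r.read_state(): the state, without advancing time (a new reading comes with each control period).
- r.camera(name): name is "scene" or "top" or "wrist"; returns the picture (420x560x3 uint8, red, green, blue); there is no depth.
- r.camera_info(name): a dict with "mtx" (3x3 intrinsics, pixels), "k1" (the pictures are not rectified: a ray, as slopes to the right and down, at radius r is drawn at 1 + k1 r^2 times it, then the intrinsics apply), "rvec" (rotation vector, rad) and "tvec" (3), from world to camera coordinates, as OpenCV has them; the wrist camera has in their place "T_tool_cam" (4x4, takes a point from camera to tool coordinates, whose origin is the TCP and whose axes are the flange's). Camera axes: x right, y down, z forward; pixel columns grow to the right and rows downward; lengths in m; the calibration is good to about 2 mm. A picture is of the moment at which its call begins: read the wrist's pose just before it. camera_info takes no time and is no camera call.
- r.close_job(): hands the job in; it is judged then, once.
Trained networks look in the newest picture that a camera, given by its name, has taken for a name from the list of things; names that differ only in an ending like _2 or _b are one class to them, and where a whole thing is asked for, a point or a joint stands for the part that bears it (a point fixed in the world has none). Each returns a list of dicts, best first, with "conf" (0 to 1); they miss things now and then, are a little off and sometimes report something else, mostly with a low value. They report only what shows in the picture. A call takes as long as a camera call. They do not tell look-alikes from the thing itself.
- r.find_in(camera, query): "bbox" ([left, top, right, bottom] in pixels, round what is visible of it).
- r.place_of(camera, query): "at" ([column, row] in pixels: a listed point, or the origin of a listed thing).
The state is a dict: "time": time; "joint_positions": joint angles; "joint_vel": joint speeds; "joint_torque": joint torques, N m; "ee_pos": TCP position; "eef_rot": TCP orientation; "ft_force": force on the tool from outside, world axes, zero at the start; "torque": the same for the moment, N m; "width": finger opening in m; "grip_force": force on a finger pad.
Only numpy, scipy, OpenCV 4.12 (cv2) and the standard library are available. Lean on these libraries where they do the work, as an engineer would, in place of code of your own. Each camera call takes 0.05 s, during which the arm holds its last target. There are 200 camera calls.

## Working session

There is one attempt and no reset: what is moved stays moved. The work goes in short steps, Python scripts to look and compute and a tool call to move; the robot and the scene stay as the last step left them, time stands still between calls to the robot, and variables do not carry over. Pictures are saved under pics/ and viewed, at most 10 in all, crops included, and the job is handed in when it is done.

Besides the shell and the picture viewer there is one more tool, called after "Call:" by a JSON object that holds its "name" and its "arguments". drive_tool: Moves the arm, as the interface text tells. Its arguments: {"type":"object","properties":{"moves":{"type":"array"},"squeeze":{"type":"number"}},"required":["moves"]}

```bash
mkdir -p pics; ls
cat > h.py <<'E'
import numpy as np, cv2
from scipy.spatial.transform import Rotation as R
from bench import r
def cam(n,st=None):
    i=r.camera_info(n)
    if 'rvec' in i and i['rvec'] is not None:
        Rm=cv2.Rodrigues(np.array(i['rvec'],float))[0]; t=np.array(i['tvec'],float).ravel()
    else:
        s=st or r.read_state(); T=np.eye(4); T[:3,:3]=R.from_quat(s['eef_rot']).as_matrix(); T[:3,3]=s['ee_pos']
        M=np.linalg.inv(T@np.array(i['T_tool_cam'])); Rm=M[:3,:3]; t=M[:3,3]
    return np.array(i['mtx'],float),i['k1'],Rm,t
def proj(c,P):
    K,k,Rm,t=c; q=np.atleast_2d(P)@Rm.T+t; a=q[:,:2]/q[:,2:]; a=a*(1+k*(a**2).sum(1,keepdims=True))
    return a@K[:2,:2].T+K[:2,2]
def ray(c,p):
    K,k,Rm,t=c; d=np.array([(p[0]-K[0,2])/K[0,0],(p[1]-K[1,2])/K[1,1]]); a=d.copy()
    for _ in range(20): a=d/(1+k*(a@a))
    return -Rm.T@t, Rm.T@np.array([a[0],a[1],1])
def onz(c,p,z):
    o,d=ray(c,p); return o+d*(z-o[2])/d[2]
def tri(obs):
    A=np.zeros((3,3));b=np.zeros(3)
    for c,p in obs:
        o,d=ray(c,p); d/=np.linalg.norm(d); M=np.eye(3)-np.outer(d,d); A+=M;b+=M@o
    x=np.linalg.solve(A,b); return x,[np.round(proj(c,x)[0]-p,1) for c,p in obs]
def save(n,f):
    im=r.camera(n); cv2.imwrite('pics/'+f,im[:,:,::-1]); return im
E
python3 - <<'E'
from h import *
np.set_printoptions(precision=4,suppress=True)
for n in('scene','top'):
    save(n,n+'0.png')
    for q in ['stand','ledge','panel_tab','stay_knob','rack','plate_wide','plate_narrow','plate_wide_top','plate_narrow_top','parts_pot','loupe','eraser']:
        print(n,q,[(np.round(d['at']).astype(int).tolist(),round(d['conf'],2)) for d in r.place_of(n,q)][:3])
    print(r.camera_info(n))
print(r.read_state())
a=cv2.imread('pics/scene0.png');b=cv2.imread('pics/top0.png')
cv2.imwrite('pics/b0.png',np.vstack([a,b])[:, :])
E
```

```text
pics
scene stand [([307, 235], 0.67)]
scene ledge [([309, 236], 0.75)]
scene panel_tab [([276, 212], 0.83)]
scene stay_knob [([327, 196], 0.48)]
scene rack [([208, 283], 0.94), ([328, 197], 0.42)]
scene plate_wide [([214, 286], 0.83), ([276, 300], 0.82), ([162, 264], 0.79)]
scene plate_narrow [([199, 273], 0.61)]
scene plate_wide_top [([206, 233], 0.9), ([207, 264], 0.75), ([160, 215], 0.75)]
scene plate_narrow_top [([191, 220], 0.67)]
scene parts_pot []
scene loupe []
scene eraser [([253, 209], 0.4)]
{'mtx': array([[421.1121,   0.    , 269.2059],
       [  0.    , 421.1121, 207.3609],
       [  0.    ,   0.    ,   1.    ]]), 'k1': -0.12331402012956368, 'rvec': array([ 0.9924, -2.1763,  1.2966]), 'tvec': array([0.3563, 0.3031, 0.9339])}
top stand [([314, 241], 0.62)]
top ledge [([316, 249], 0.87)]
top panel_tab [([312, 198], 0.94)]
top stay_knob [([370, 217], 0.78)]
top rack [([183, 237], 0.58), ([245, 181], 0.45)]
top plate_wide [([184, 250], 0.93), ([218, 300], 0.93), ([156, 292], 0.73)]
top plate_narrow [([172, 242], 0.72), ([180, 226], 0.64), ([372, 217], 0.3)]
top plate_wide_top
[... 341 characters left out ...]
5141],
       [  0.    ,   0.    ,   1.    ]]), 'k1': -0.04747092227594446, 'rvec': array([ 2.1375, -2.1312,  0.1774]), 'tvec': array([-0.0138,  0.5578,  1.3471])}
{'time': 1.3, 'joint_positions': array([ 1.0834,  0.3322, -0.0647,  1.4601,  0.0216,  1.35  , -0.0885]), 'joint_vel': array([ 0.0006,  0.0002, -0.002 , -0.0004, -0.001 ,  0.0004,  0.0019]), 'joint_torque': array([ -0.0005, -62.3044,   0.0245, -39.0126,  -0.0612,   0.0315,
         0.    ]), 'ee_pos': array([ 0.2801, -0.5587,  0.2226]), 'eef_rot': array([ 0.9731,  0.2303, -0.    ,  0.    ]), 'ft_force': array([ 0.5644, -0.186 , -0.3404]), 'torque': array([-0.0302, -0.0402,  0.0065]), 'grip_force': 0.0, 'width': 0.08694500123460899}
```

View pics/scene0.png

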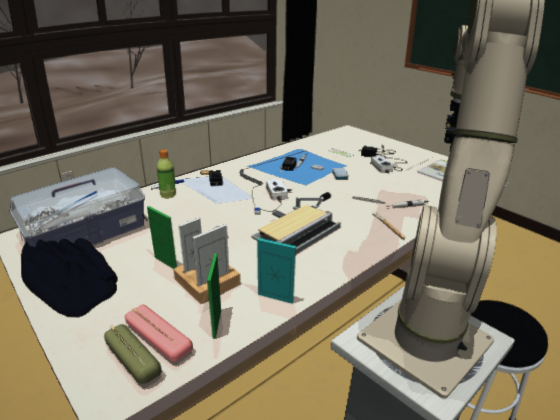

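View pics/top0.png

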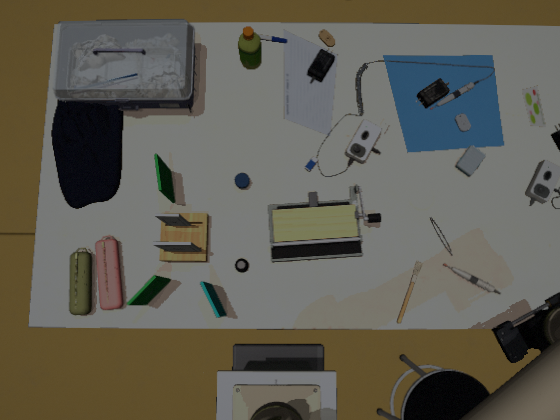

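Top view: the stand is at about (316,235), tab (313,198), knob (374,217), rack (184,237) with two grey plates. Wide-plate candidates are grey front slot (180,245), grey rear slot (175,220), green (164,178), green (149,290) and turquoise (212,299). The grey ones in the rack are the real plates. I'll check this in a close crop.

Run:
```python
from h import *
a=cv2.imread('pics/scene0.png');b=cv2.imread('pics/top0.png')
z=lambda im,x,y,w,h,W,H:cv2.resize(im[y:y+h,x:x+w],(W,H),interpolation=cv2.INTER_CUBIC)
L=np.vstack([z(b,262,180,124,90,400,300-9)[:290],z(b,145,200,80,68,400,310)[:310]])
Rr=np.vstack([z(a,245,185,100,72,400,290),z(a,165,210,80,90,400,310)])
cv2.imwrite('pics/crop.png',np.hstack([L,Rr]))
```

```text
(no output)
```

View pics/crop.png

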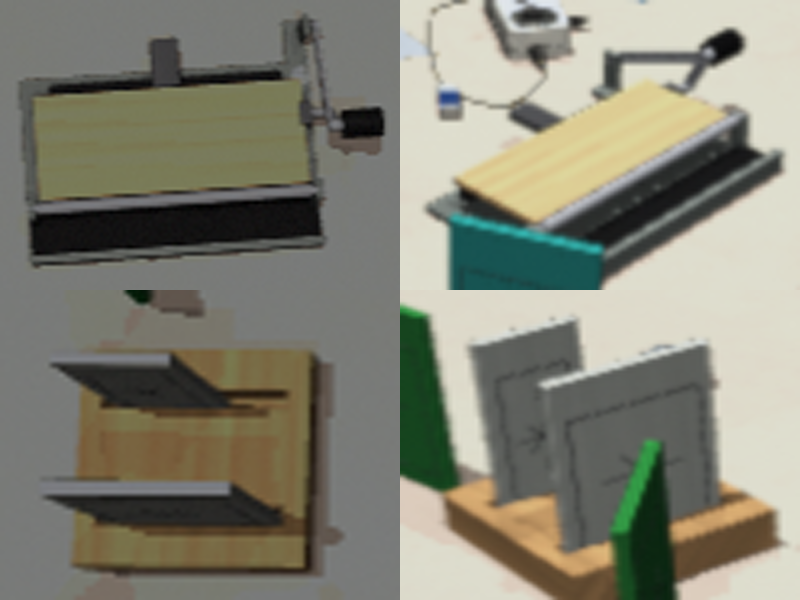

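Crop: the grey wide plate is in the front slot with top edge in the top picture at about (153,243)–(191,244). The grey narrow plate is in the rear slot, (155,215)–(179,215). Panel, tab, stay and knob are clearly visible.

Run:
```python
from h import *
from scipy.optimize import least_squares
np.set_printoptions(precision=4,suppress=True)
t=cam('top');s=cam('scene')
f=lambda x,y:(262+x/3.226,180+y/3.233)
M=np.array([[-.045,.125,.02],[-.045,-.125,.02],[.095,.114,.038],[.095,-.114,.038],[.006,.114,.038],[.117,0,.034]])
O=np.array([f(33,264),f(322,243),f(33,97),f(302,80),f(38,200),(312.5,198)])
def T(p,m): c,q=np.cos(p[2]),np.sin(p[2]); return m@np.array([[c,q,0],[-q,c,0],[0,0,1]])+[p[0],p[1],0]
x=least_squares(lambda p:(proj(t,T(p,M))-O).ravel(),[.5,-.05,0]);print('stand',x.x,x.fun.reshape(-1,2).round(1).tolist())
print('tab',T(x.x,M[5:]),'scene tab proj',proj(s,T(x.x,M[5:])))
fs=lambda X,Y:(245+(X-400)/4,185+Y/4.03)
print('knob tri',tri([(t,f(362,122)),(s,fs(725,45))]))
g=lambda x,y:(145+x/5,200+(y-290)/4.559)
h=lambda x,y:(165+(x-400)/5,210+(y-290)/3.444)
Mr=np.array([[.065,.0625,.036],[.065,-.0625,.036],[-.065,.0625,.036],[-.065,-.0625,.036]])
Or=np.array([g(82,350),g(315,350),g(75,568),g(308,570)])
y=least_squares(lambda p:(proj(t,T(p,Mr))-Or).ravel(),[.5,.25,0]);print('rack',y.x,y.fun.reshape(-1,2).round(1).tolist())
print('slots',T(y.x,np.array([[-.035,0,.036],[.035,0,.036]])))
for n,a,b,c,d in [('wide',g(42,487),g(231,490),h(540,385),h(712,343)),('narrow',g(52,360),g(170,357),h(472,345),h(578,320))]:
    print(n,onz(t,a,.178),onz(t,b,.178),tri([(t,a),(s,c)]),tri([(t,b),(s,d)]))
for n,p,z in [('pot',(242,181),.015),('loupe',(242,265),.015),('turq',(209,284),.1),('turq2',(224,315),.1)]: print(n,onz(t,p,z))
```

```text
stand [ 0.4919 -0.1073  0.0698] [[-1.0, -0.0], [1.2, 0.3], [-0.4, -0.6], [-0.3, -0.8], [0.2, 0.0], [0.4, 1.1]]
tab [[ 0.6086 -0.0991  0.034 ]] scene tab proj [[278.5261 213.8403]]
knob tri (array([ 0.5504, -0.2607,  0.0681]), [array([0.4, 0.5]), array([-0.5, -0. ])])
rack [0.5027 0.2503 0.0018] [[0.5, 0.1], [-0.4, 0.2], [0.0, 0.0], [-0.2, -0.3]]
slots [[0.4677 0.2502 0.036 ]
 [0.5377 0.2503 0.036 ]]
wide [0.4692 0.2972 0.178 ] [0.468  0.2051 0.178 ] (array([0.4706, 0.2993, 0.1749]), [array([-0.5, -0.4]), array([0.7, 0.1])]) (array([0.4676, 0.2049, 0.1737]), [array([0.4, 0.4]), array([-0.5, -0.1])])
narrow [0.5378 0.2952 0.178 ] [0.5396 0.2373 0.178 ] (array([0.5389, 0.2968, 0.1747]), [array([-0.3, -0.2]), array([0.4, 0.1])]) (array([0.5394, 0.2371, 0.1733]), [array([0.5, 0.4]), array([-0.6, -0.1])])
pot [0.6634 0.0973 0.015 ]
loupe [0.4292 0.0937 0.015 ]
turq [0.3745 0.1704 0.1   ]
turq2 [0.2971 0.1307 0.1   ]
```

Call:
{"name": "drive_tool", "arguments": {"moves": [[[0, 0, 0, 0, 0, 0.131, 1], [0, 0, 0, 0, 0, 0.131, 1], [0, 0, 0, 0, 0, 0.132, 1], [0.02, -0.024, 0, 0, 0, 0, 0.8], [0.03, -0.036, 0, 0, 0, 0, 0.8], [0.03, -0.036, 0, 0, 0, 0, 0.8], [0.03, -0.036, 0, 0, 0, 0, 0.8], [0.03, -0.036, 0, 0, 0, 0, 0.8], [0.03, -0.036, 0, 0, 0, 0, 0.8], [0.03, -0.036, 0, 0, 0, 0, 0.8]]]}}

```text
time: 2.3
ee_pos: [0.4635, -0.3035, 0.2229]
eef_rot: [0.999, 0.035, 0.0, 0.0]
ft_force: [2.0, -0.3, 0.0]
width: 0.0698
grip_force: 0.0
```

Call:
{"name": "drive_tool", "arguments": {"moves": [[[0.03, -0.036, 0, 0, 0, 0, 0.8], [0.03, -0.036, 0, 0, 0, 0, 0.8], [0.03, -0.036, 0, 0, 0, 0, 0.8], [0.03, -0.036, 0, 0, 0, 0, 0.8], [0.03, -0.036, 0.02, 0, 0, 0, 0.8], [0.013, -0.016, 0.03, 0, 0, 0, 0.8], [0, 0, 0, 0, 0, 0, 0.8], [0, 0, 0, 0, 0, 0, 0.8]]]}}

```text
time: 3.1
ee_pos: [0.6106, -0.099, 0.1726]
eef_rot: [0.999, 0.036, -0.001, 0.0]
ft_force: [-0.1, -0.9, -0.3]
width: 0.0699
grip_force: 0.0
```

```bash
cat >> h.py <<'E'
def go(x,y,z):
    s=r.read_state(); m=R.from_quat(s['eef_rot'])
    d=m.inv().apply(np.array([x,y,z])-s['ee_pos']); A=m.as_matrix()
    print('t',round(s['time'],2),'pos',s['ee_pos'].round(4),'tool shift',d.round(4),'xhead',np.degrees(np.arctan2(A[1,0],A[0,0])).round(1),'zax',A[:,2].round(3),'F',np.round(s['ft_force'],1),'w',round(s['width'],4))
E
python3 - <<'E'
from h import *
go(.6116,-.0989,.018)
save('wrist','w1.png')
for q in ('panel_tab','stay_knob'):
  for n in ('wrist',):
    for d in r.place_of(n,q)[:2]: print(q,d, onz(cam(n),d['at'],.034))
E
```

```text
t 3.1 pos [ 0.6106 -0.099   0.1726] tool shift [ 1.200e-03 -1.000e-04  1.546e-01] xhead 4.1 zax [-0.001 -0.    -1.   ] F [-0.1 -0.9 -0.3] w 0.0699
panel_tab {'at': [278.5, 198.8], 'conf': 0.96} [ 0.60996628 -0.09736279  0.034     ]
```

View pics/w1.png

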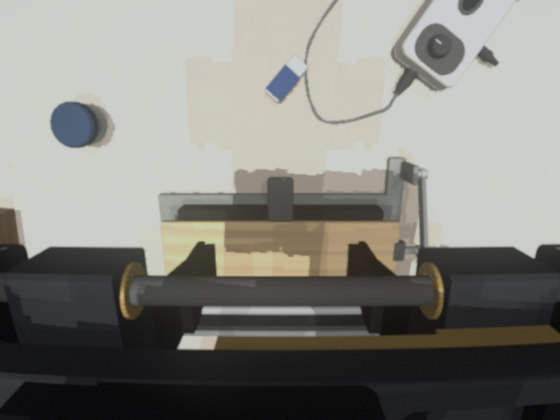

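Wrist picture: the dark tab at (280,199) lies centred between the fingers and agrees with the estimate.

Call:
{"name": "drive_tool", "arguments": {"moves": [[[0.002, -0.001, 0.04, 0, 0, 0, 0.6], [0, 0, 0.04, 0, 0, 0, 0.6], [0, 0, 0.04, 0, 0, 0, 0.6], [0, 0, 0.02, 0, 0, 0, 0.6], [0, 0, 0.015, 0, 0, 0, 0.6], [0, 0, 0, 0, 0, 0, 0.2], [0, 0, 0, 0, 0, 0, 0.2], [0, 0, 0, 0, 0, 0, 0.2], [0, 0, 0, 0, 0, 0, 0.2], [0, 0, 0, 0, 0, 0, 0.2]]], "squeeze": 25}}

```text
time: 4.25
ee_pos: [0.6136, -0.0976, 0.0191]
eef_rot: [0.999, 0.035, 0.001, 0.0]
ft_force: [-0.3, 1.7, 4.7]
width: 0.0237
grip_force: 25.0
```

Call:
{"name": "drive_tool", "arguments": {"moves": [[[-0.001, 0, -0.0121, 0, 0, 0, 0.2], [-0.0022, 0, -0.012, 0, 0, 0, 0.2], [-0.0034, 0, -0.0116, 0, 0, 0, 0.2], [-0.0045, 0, -0.0113, 0, 0, 0, 0.2], [-0.0057, 0, -0.0108, 0, 0, 0, 0.2], [-0.0067, 0, -0.0101, 0, 0, 0, 0.2], [-0.0076, 0, -0.0094, 0, 0, 0, 0.2], [-0.0086, 0, -0.0087, 0, 0, 0, 0.2], [-0.0094, 0, -0.0078, 0, 0, 0, 0.2], [-0.0101, 0, -0.0067, 0, 0, 0, 0.2]]]}}

```text
time: 5.25
ee_pos: [0.5534, -0.1017, 0.1194]
eef_rot: [0.999, 0.035, 0.0, 0.0]
ft_force: [4.3, 1.2, -1.9]
width: 0.0236
grip_force: 25.0
```

Call:
{"name": "drive_tool", "arguments": {"moves": [[[-0.0108, 0, -0.0057, 0, 0, 0, 0.2], [-0.0112, 0, -0.0046, 0, 0, 0, 0.2], [-0.001, 0, 0, 0, 0, 0, 0.2], [0, 0, 0, 0, 0, 0, 0.2]]]}}

```text
time: 5.65
ee_pos: [0.5306, -0.1034, 0.1296]
eef_rot: [0.999, 0.035, 0.0, 0.0]
ft_force: [1.2, 3.0, 7.2]
width: 0.0233
grip_force: 25.0
```

Run:
```python
from h import *
go(.53,-.1,.15)
save('scene','s2.png');
t=cam('top');s=cam('scene'); save('top','t2.png')
for q in ('stay_knob','panel_tab'):
  print(q,[(n,d['at'],d['conf']) for n in('scene','top') for d in r.place_of(n,q)[:2]])
```

```text
t 5.65 pos [ 0.5306 -0.1034  0.1296] tool shift [-0.0003 -0.0035 -0.0204] xhead 4.1 zax [ 0. -0. -1.] F [1.2 3.  7.2] w 0.0233
stay_knob [('scene', [321.4, 192.0], 0.44), ('top', [373.1, 210.5], 0.72)]
panel_tab [('scene', [296.4, 188.8], 0.8), ('top', [186.1, 239.5], 0.73)]
```

View pics/s2.png

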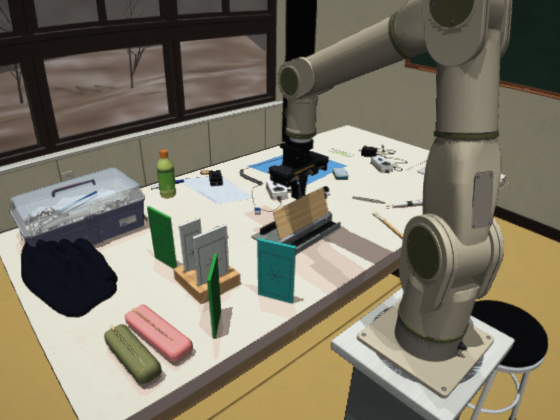

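Scene picture: the panel stands up at about (303,215), gripper at its tab (296,189). Releasing, lifting and locating the knob.

Call:
{"name": "drive_tool", "arguments": {"moves": [[[0, 0, 0, 0, 0, 0, 0.6], [0, 0, 0, 0, 0, 0, 0.6], [0, 0, 0, 0, 0, 0, 0.6], [0, 0, -0.025, 0, 0, 0, 0.6], [0, 0, -0.04, 0, 0, 0, 0.6], [0, 0, -0.03, 0, 0, 0, 0.6], [0, 0.04, 0, 0, 0, 0, 0], [0, 0.04, 0, 0, 0, 0, 0], [0, 0, 0, 0, 0, 0, 0]]]}}

```text
time: 6.85
ee_pos: [0.535, -0.1899, 0.223]
eef_rot: [1.0, 0.031, -0.001, 0.001]
ft_force: [-1.2, -0.9, -0.9]
width: 0.0355
grip_force: 0.0
```

Run:
```python
from h import *
go(.5547,-.2593,.15)
for n in ('wrist','scene','top'):
  im=save(n,n+'3.png')
  for d in r.place_of(n,'stay_knob')[:2]: print(n,d,[onz(cam(n),d['at'],z).round(4) for z in (.075,.09)])
a=cv2.imread('pics/scene3.png');b=cv2.imread('pics/top3.png');w=cv2.imread('pics/wrist3.png')
z=lambda im,x,y,w,h,W,H:cv2.resize(im[y:y+h,x:x+w],(W,H),interpolation=cv2.INTER_CUBIC)
cv2.imwrite('pics/c3.png',np.hstack([z(w,0,0,560,420,400,300),np.vstack([z(b,262,170,124,93,400,300)]),])) 
cv2.imwrite('pics/c3.png',np.vstack([cv2.imread('pics/c3.png'),np.hstack([z(a,245,165,100,75,400,300),np.zeros((300,400,3),np.uint8)])]))
```

```text
t 6.85 pos [ 0.535  -0.1899  0.223 ] tool shift [0.0154 0.0703 0.0731] xhead 3.6 zax [-0.002 -0.002 -1.   ] F [-1.2 -0.9 -0.9] w 0.0355
wrist {'at': [356.5, 173.9], 'conf': 0.57} [array([ 0.5614, -0.2523,  0.075 ]), array([ 0.5637, -0.2487,  0.09  ])]
wrist {'at': [209.9, 229.5], 'conf': 0.42} [array([ 0.4969, -0.1156,  0.075 ]), array([ 0.5023, -0.1186,  0.09  ])]
scene {'at': [322.9, 190.6], 'conf': 0.36} [array([ 0.5761, -0.2737,  0.075 ]), array([ 0.5561, -0.2504,  0.09  ])]
scene {'at': [198.9, 271.7], 'conf': 0.21} [array([0.4679, 0.2957, 0.075 ]), array([0.4505, 0.3056, 0.09  ])]
```

View pics/c3.png

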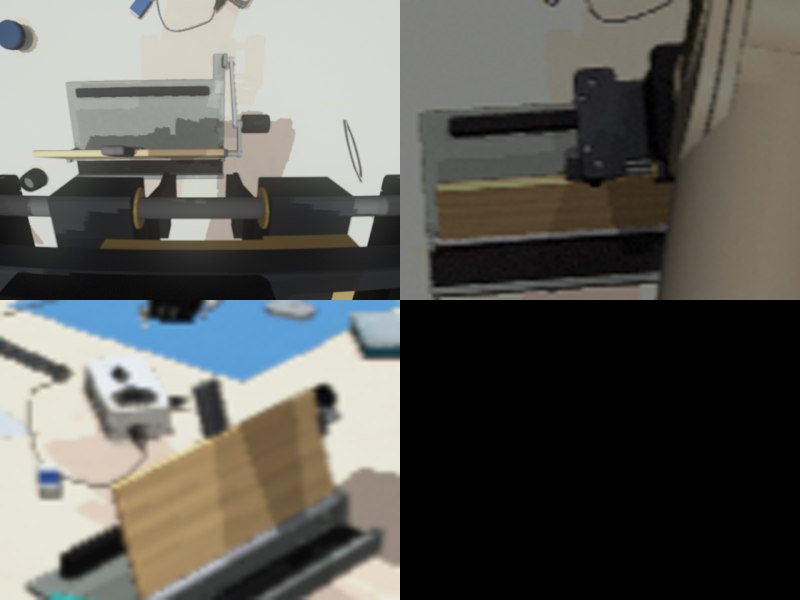

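Run:
```python
from h import *
go(.5547,-.2593,.15)
im=save('wrist','w4.png')
for d in r.place_of('wrist','stay_knob')[:2]: print(d,[onz(cam('wrist'),d['at'],z).round(4) for z in (.075,.09)])
P=lambda x,y,z:[.4919+x*.9976-y*.0697,-.1073+x*.0697+y*.9976,z]
for x in (.045,.055,.065): print(proj(cam('wrist'),[P(x,-.156,.09),P(x,-.156,.075)]).round(0).tolist())
print('cheeks/panel corners',proj(cam('wrist'),[P(.034+.0,-.114,.124),P(.034,.114,.124)]).round(0).tolist())
g=cv2.cvtColor(im,cv2.COLOR_RGB2GRAY)[140:210,320:400]; m=(g<70).astype(np.uint8)
n,l,s,c=cv2.connectedComponentsWithStats(m); print([(s[i].tolist(),(c[i]+[320,140]).round(1)) for i in range(1,n) if s[i,4]>60])
```

```text
t 7.15 pos [ 0.5366 -0.182   0.2236] tool shift [0.0125 0.0785 0.0736] xhead 4.2 zax [-0.  0. -1.] F [-0.3  0.9  0.4] w 0.0121
{'at': [366.9, 175.9], 'conf': 0.74} [array([ 0.5614, -0.2607,  0.075 ]), array([ 0.5636, -0.2566,  0.09  ])]
[[368.0, 193.0], [364.0, 190.0]]
[[369.0, 183.0], [365.0, 180.0]]
[[369.0, 172.0], [365.0, 169.0]]
cheeks/panel corners [[326.0, 216.0], [55.0, 215.0]]
[([29, 34, 25, 15, 158], array([358., 184.]))]
```

Call:
{"name": "drive_tool", "arguments": {"moves": [[[0.01, 0.039, 0, 0, 0, 0, 0], [0.01, 0.039, 0, 0, 0, 0, 0], [0, 0, 0, 0, 0, 0, 0], [0, 0, 0.035, 0, 0, 0, 0], [0, 0, 0.04, 0, 0, 0, 0], [0, 0, 0.03, 0, 0, 0, 0], [0, 0, 0.01, 0, 0, 0, 0], [0, 0, 0, 0, 0, 0, 0]]], "squeeze": 20}}

```text
time: 8.05
ee_pos: [0.5614, -0.259, 0.1078]
eef_rot: [0.999, 0.036, -0.001, -0.001]
ft_force: [-0.8, 0.7, 0.7]
width: 0.0007
grip_force: 0.0
```

Call:
{"name": "drive_tool", "arguments": {"moves": [[[-0.002, 0, 0.004, 0, 0, 0, 0], [-0.002, 0, 0.004, 0, 0, 0, 0], [-0.001, 0, 0.004, 0, 0, 0, 0], [-0.001, 0, 0.004, 0, 0, 0, 0], [0, 0, 0.004, 0, 0, 0, 0], [0, 0, 0, 0, 0, 0, 0]]]}}

```text
time: 8.65
ee_pos: [0.5558, -0.26, 0.0881]
eef_rot: [0.999, 0.035, -0.0, -0.0]
ft_force: [0.4, 0.2, 0.5]
width: 0.0006
grip_force: 0.0
```

Call:
{"name": "drive_tool", "arguments": {"moves": [[[0, 0, 0.002, 0, 0, 0, 0], [0, 0, 0.002, 0, 0, 0, 0], [0, 0, 0, 0, 0, 0, 0]]]}}

```text
time: 8.95
ee_pos: [0.5563, -0.2601, 0.087]
eef_rot: [0.999, 0.035, 0.0, 0.0]
ft_force: [-8.3, 3.4, 18.8]
width: 0.0002
grip_force: 9.3
```

Call:
{"name": "drive_tool", "arguments": {"moves": [[[0, 0, 0.002, 0, 0, 0, 0], [0, 0, 0.001, 0, 0, 0, 0], [0, 0, 0, 0, 0, 0, 0]]]}}

```text
time: 9.25
ee_pos: [0.5565, -0.2603, 0.0863]
eef_rot: [0.999, 0.035, 0.001, 0.001]
ft_force: [-18.1, 6.4, 38.6]
width: 0.0002
grip_force: 19.1
```

Call:
{"name": "drive_tool", "arguments": {"moves": [[[0, 0, -0.015, 0, 0, 0, 0], [0, 0, -0.04, 0, 0, 0, 0], [0, 0, -0.04, 0, 0, 0, 0], [0, 0, -0.05, 0, 0, 0, 0.3], [0, -0.04, -0.03, 0, 0, 0, 0.3], [0, -0.04, 0, 0, 0, 0, 0.3], [0, 0, 0, 0, 0, 0, 0.3], [0, 0, 0, 0, 0, 0, 0.3]]]}}

```text
time: 10.05
ee_pos: [0.5505, -0.1795, 0.257]
eef_rot: [0.999, 0.036, 0.0, 0.0]
ft_force: [-0.8, -1.0, -0.2]
width: 0.0253
grip_force: 0.0
```

Run:
```python
from h import *
go(.468,.251,.3)
im=save('wrist','w5.png');c=cam('wrist')
for d in r.place_of('wrist','stay_knob')[:2]: print(d)
for d in r.place_of('wrist','panel_tab')[:2]: print('tab',d)
P=lambda x,y,z:[.4919+x*.9976-y*.0697,-.1073+x*.0697+y*.9976,z]
print('locked knob',proj(c,[P(.052,-.156,.075)]),'unl',proj(c,[P(.061,-.156,.09)]))
for a in(1.15,1.2,1.257): print(a,proj(c,[P(.117*np.cos(a),0,.034+.117*np.sin(a)),P(.095*np.cos(a),.114,.034+.095*np.sin(a))]).round(1).tolist())
```

```text
t 10.05 pos [ 0.5505 -0.1795  0.257 ] tool shift [-0.051  -0.4353 -0.0433] xhead 4.2 zax [ 0.001 -0.    -1.   ] F [-0.8 -1.  -0.2] w 0.0253
{'at': [358.2, 191.2], 'conf': 0.97}
locked knob [[356.52229024 189.5745524 ]] unl [[360.32740131 183.92131061]]
1.15 [[192.9, 210.2], [81.0, 213.6]]
1.2 [[192.7, 216.9], [80.6, 218.6]]
1.257 [[192.6, 224.6], [80.4, 224.3]]
```

View pics/w5.png

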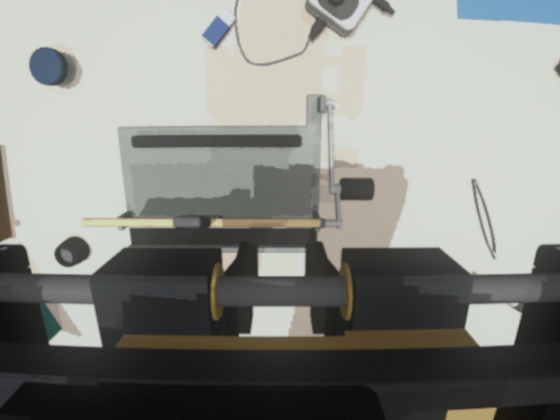

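Wrist picture: the knob at (358,191) is where the locked position projects, and the panel's top edge at row 222 means about 1.25 rad. So the stay is locked. Next is the wide plate.

Call:
{"name": "drive_tool", "arguments": {"moves": [[[0, 0, -0.006, 0, 0, -0.15, 0.4], [0, 0, -0.006, 0, 0, -0.15, 0.4], [0, 0, -0.006, 0, 0, -0.15, 0.4], [0, 0, -0.006, 0, 0, -0.15, 0.4], [0, 0, -0.006, 0, 0, -0.15, 0.4], [0, 0, -0.006, 0, 0, -0.15, 0.4], [0, 0, -0.006, 0, 0, -0.15, 0.4], [0, 0, 0, 0, 0, -0.15, 0.4], [0, 0, 0, 0, 0, -0.15, 0.4], [0, 0, 0, 0, 0, -0.15, 0.4]]]}}

```text
time: 11.2
ee_pos: [0.5501, -0.1816, 0.2982]
eef_rot: [0.706, 0.709, -0.0, -0.0]
ft_force: [0.7, -0.0, -0.3]
width: 0.0347
grip_force: 0.0
```

Call:
{"name": "drive_tool", "arguments": {"moves": [[[0.03, -0.005, 0, 0, 0, 0, 0.4], [0.048, -0.009, 0, 0, 0, 0, 0.4], [0.048, -0.009, 0, 0, 0, 0, 0.4], [0.048, -0.009, 0, 0, 0, 0, 0.4], [0.048, -0.009, 0, 0, 0, 0, 0.4], [0.048, -0.009, 0, 0, 0, 0, 0.4], [0.048, -0.009, 0, 0, 0, 0, 0.4], [0.04, -0.009, 0, 0, 0, 0, 0.4], [0.02, -0.005, 0, 0, 0, 0, 0.4], [0, 0, 0, 0, 0, 0, 0.4]]]}}

```text
time: 12.2
ee_pos: [0.4765, 0.2004, 0.2986]
eef_rot: [0.706, 0.709, 0.0, -0.001]
ft_force: [-0.5, -0.1, -0.3]
width: 0.0349
grip_force: 0.0
```

Call:
{"name": "drive_tool", "arguments": {"moves": [[[0, 0, 0, 0, 0, 0, 0.4], [0, 0, 0, 0, 0, 0, 0.4]]]}}

```text
time: 12.4
ee_pos: [0.4782, 0.1957, 0.2984]
eef_rot: [0.708, 0.706, -0.0, 0.0]
ft_force: [-0.4, -0.7, -0.1]
width: 0.0347
grip_force: 0.0
```

Run:
```python
from h import *
go(.468,.2515,.145)
im=save('wrist','w6.png');c=cam('wrist'); print(r.read_state()['joint_positions'].round(2))
for q in('plate_wide_top','plate_narrow_top'):
  for d in r.place_of('wrist',q)[:3]: print(q,d['at'],round(d['conf'],2),onz(c,d['at'],.178).round(4))
print(proj(c,[[.468,.2515,.178],[.5385,.2665,.178],[.468,.299,.178],[.468,.204,.178]]).round(0).tolist())
```

```text
t 12.4 pos [0.4782 0.1957 0.2984] tool shift [ 0.0558 -0.0103  0.1534] xhead 89.8 zax [-0. -0. -1.] F [-0.4 -0.7 -0.1] w 0.0347
[ 0.22  0.12 -0.76  1.59  0.08  1.47 -0.54]
plate_wide_top [274.1, 135.2] 0.86 [0.4712 0.2557 0.178 ]
plate_wide_top [130.0, 236.6] 0.63 [0.339  0.1666 0.178 ]
plate_wide_top [133.7, 48.3] 0.61 [0.3601 0.3252 0.178 ]
plate_narrow_top [358.9, 119.0] 0.86 [0.541  0.2688 0.178 ]
[[270.0, 140.0], [356.0, 122.0], [270.0, 80.0], [271.0, 196.0]]
```

View pics/w6.png

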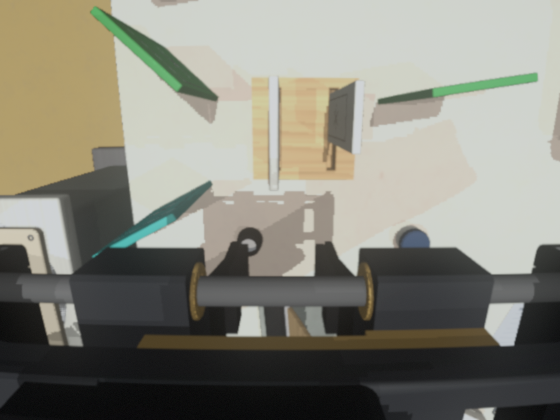

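Wrist picture: the wide plate's top edge runs (274,76)–(274,190) and the narrow one's top middle is about (360,117). Both agree with the top-view estimate within 3 mm. Descending on the wide plate.

Call:
{"name": "drive_tool", "arguments": {"moves": [[[0.029, -0.004, 0, 0, 0, 0, 0.4], [0.029, -0.004, 0, 0, 0, 0, 0.4], [0, 0, 0.03, 0, 0, 0, 0.4], [0, 0, 0.04, 0, 0, 0, 0.4], [0, 0, 0.04, 0, 0, 0, 0.4], [0, 0, 0.03, 0, 0, 0, 0.4], [0, 0, 0.017, 0, 0, 0, 0.4], [0, 0, 0, 0, 0, 0, 0.4], [0, 0, 0, 0, 0, 0, 0], [0, 0, 0, 0, 0, 0, 0]]], "squeeze": 40}}

```text
time: 13.55
ee_pos: [0.4702, 0.2559, 0.1431]
eef_rot: [0.707, 0.707, 0.001, 0.0]
ft_force: [-0.3, 0.5, 0.2]
width: 0.0258
grip_force: 0.0
```

Call:
{"name": "drive_tool", "arguments": {"moves": [[[0, 0, 0, 0, 0, 0, 0], [0, 0, 0, 0, 0, 0, 0], [0, 0, 0, 0, 0, 0, 0]]]}}

```text
time: 13.85
ee_pos: [0.47, 0.2558, 0.1424]
eef_rot: [0.707, 0.707, 0.001, 0.0]
ft_force: [0.9, -0.4, 2.5]
width: 0.0077
grip_force: 40.0
```

Call:
{"name": "drive_tool", "arguments": {"moves": [[[0, 0, -0.01, 0, 0, 0, 0], [0, 0, -0.02, 0, 0, 0, 0], [0, 0, -0.03, 0, 0, 0, 0], [0, 0, -0.035, 0, 0, 0, 0], [0, 0, -0.035, 0, 0, 0, 0], [0, 0, -0.03, 0, 0, 0, 0], [0, 0, -0.015, 0, 0, 0, 0], [-0.02, 0, 0, 0, 0, 0, 0], [-0.035, 0, 0, 0, 0, 0, 0], [-0.035, 0, 0, 0, 0, 0, 0]]]}}

```text
time: 14.85
ee_pos: [0.4686, 0.1649, 0.316]
eef_rot: [0.707, 0.708, -0.001, -0.001]
ft_force: [1.4, -0.6, -4.5]
width: 0.0077
grip_force: 40.0
```

Call:
{"name": "drive_tool", "arguments": {"moves": [[[-0.035, 0.01, 0, 0, 0, 0, 0], [-0.035, 0.015, 0, 0, 0, 0, 0], [-0.035, 0.015, 0, 0, 0, 0, 0], [-0.035, 0.015, 0, 0, 0, 0, 0], [-0.03, 0.015, 0, 0, 0, 0, 0], [-0.02, 0.01, 0, 0, 0, 0, 0], [-0.01, 0.01, 0, 0, 0, 0, 0], [0, 0, 0, 0, 0, -0.07, 0], [0, 0, 0, 0, 0, 0, 0], [0, 0, 0, 0, 0, 0, 0]]]}}

```text
time: 15.85
ee_pos: [0.5592, -0.0328, 0.3167]
eef_rot: [0.682, 0.732, 0.0, -0.0]
ft_force: [0.9, 0.7, -2.8]
width: 0.008
grip_force: 40.0
```

Call:
{"name": "drive_tool", "arguments": {"moves": [[[0, 0, 0, 0.05, 0, 0, 0], [0, 0, 0, 0.1, 0, 0, 0], [0, 0, 0, 0.1, 0, 0, 0], [0, 0, 0, 0.064, 0, 0, 0], [0, 0, 0, 0, 0, 0, 0], [0, 0, 0, 0, 0, 0, 0]]]}}

```text
time: 16.45
ee_pos: [0.5597, -0.0334, 0.3166]
eef_rot: [0.673, 0.723, -0.114, -0.106]
ft_force: [-0.3, 0.0, -3.3]
width: 0.008
grip_force: 40.0
```

```bash
cat >> h.py <<'E'
P=lambda x,y,z:[.4919+x*.9976-y*.0697,-.1073+x*.0697+y*.9976,z]
E
python3 - <<'E'
from h import *
go(*P(.0753,.064,.3175))
print(R.from_quat(r.read_state()['eef_rot']).as_matrix().round(3))
im=save('scene','s7.png')
z=lambda im,x,y,w,h,W,H:cv2.resize(im[y:y+h,x:x+w],(W,H),interpolation=cv2.INTER_CUBIC)
cv2.imwrite('pics/s7c.png',z(im[:,:,::-1],180,80,200,200,600,600))
E
```

```text
t 16.45 pos [ 0.5597 -0.0334  0.3166] tool shift [-0.005   0.0021 -0.0017] xhead 94.0 zax [-0.306 -0.021 -0.952] F [-0.3  0.  -3.3] w 0.008
[[-0.07   0.949 -0.306]
 [ 0.998  0.067 -0.021]
 [ 0.    -0.307 -0.952]]
```

View pics/s7c.png

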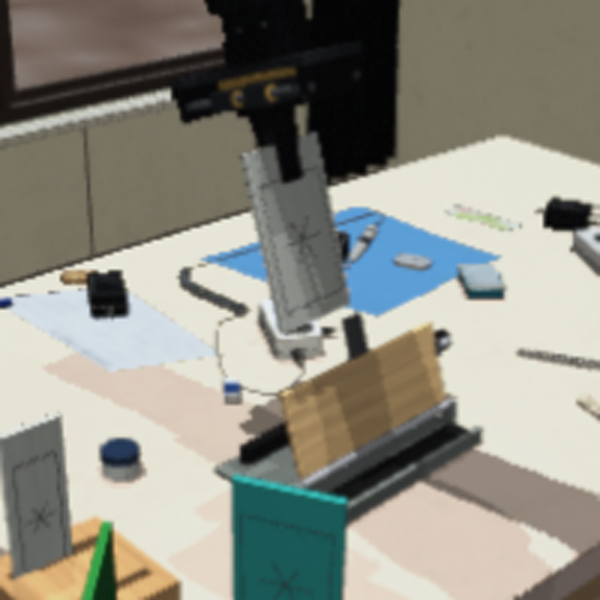

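Picture: the wide plate is held at about (300,240) in the crop, parallel to the raised panel and above its left half. Lowering along the panel.

Call:
{"name": "drive_tool", "arguments": {"moves": [[[-0.004, 0, 0.02, 0, 0, 0, 0], [0, 0, 0.03, 0, 0, 0, 0], [0, 0, 0.03, 0, 0, 0, 0], [0, 0, 0.03, 0, 0, 0, 0], [0, 0, 0.03, 0, 0, 0, 0], [0, 0, 0.02, 0, 0, 0, 0], [0, 0, 0.01, 0, 0, 0, 0], [0, 0, 0, 0, 0, 0, 0], [0, 0, 0, 0, 0, 0, 0]]]}}

```text
time: 17.4
ee_pos: [0.5079, -0.042, 0.1564]
eef_rot: [0.674, 0.722, -0.114, -0.106]
ft_force: [-0.6, 0.2, -2.8]
width: 0.0077
grip_force: 40.0
```

Call:
{"name": "drive_tool", "arguments": {"moves": [[[0, 0, 0.004, 0, 0, 0, 0], [0, 0, 0.004, 0, 0, 0, 0], [0, 0, 0.002, 0, 0, 0, 0], [0, 0, 0, 0, 0, 0, 0]]]}}

```text
time: 17.8
ee_pos: [0.504, -0.0422, 0.1453]
eef_rot: [0.674, 0.722, -0.114, -0.107]
ft_force: [0.5, -0.9, -4.3]
width: 0.0076
grip_force: 40.0
```

Call:
{"name": "drive_tool", "arguments": {"moves": [[[0, 0, 0.002, 0, 0, 0, 0], [0, 0, 0.0015, 0, 0, 0, 0], [0, 0, 0, 0, 0, 0, 0]]]}}

```text
time: 18.1
ee_pos: [0.5029, -0.0423, 0.142]
eef_rot: [0.674, 0.722, -0.114, -0.107]
ft_force: [-0.5, -0.7, -3.2]
width: 0.0074
grip_force: 40.0
```

Call:
{"name": "drive_tool", "arguments": {"moves": [[[0, 0, 0.0015, 0, 0, 0, 0], [0, 0, 0, 0, 0, 0, 0]]]}}

```text
time: 18.3
ee_pos: [0.5025, -0.0423, 0.1406]
eef_rot: [0.674, 0.722, -0.114, -0.107]
ft_force: [0.4, 0.1, -3.2]
width: 0.0083
grip_force: 40.0
```

Call:
{"name": "drive_tool", "arguments": {"moves": [[[0, 0, 0.0015, 0, 0, 0, 0], [0, 0, 0, 0, 0, 0, 0]]]}}

```text
time: 18.5
ee_pos: [0.5021, -0.0424, 0.1392]
eef_rot: [0.674, 0.722, -0.114, -0.107]
ft_force: [-0.4, 0.6, -3.1]
width: 0.0078
grip_force: 40.0
```

Call:
{"name": "drive_tool", "arguments": {"moves": [[[0, 0, 0.0015, 0, 0, 0, 0], [0, 0, 0, 0, 0, 0, 0]]]}}

```text
time: 18.7
ee_pos: [0.5024, -0.0423, 0.1389]
eef_rot: [0.674, 0.723, -0.114, -0.106]
ft_force: [1.4, -0.8, 5.1]
width: 0.0079
grip_force: 40.0
```

Call:
{"name": "drive_tool", "arguments": {"moves": [[[0, 0.003, -0.0018, 0, 0, 0, 0], [0, 0.003, -0.001, 0, 0, 0, 0], [0, 0.0025, -0.0008, 0, 0, 0, 0], [0, 0, 0, 0, 0, 0, 0]]]}}

```text
time: 19.1
ee_pos: [0.5107, -0.0417, 0.1386]
eef_rot: [0.673, 0.722, -0.115, -0.107]
ft_force: [-2.8, 0.3, 1.4]
width: 0.0073
grip_force: 40.1
```

Call:
{"name": "drive_tool", "arguments": {"moves": [[[0, 0.001, -0.0003, 0, 0, 0, 0], [0, 0, 0, 0, 0, 0, 0]]]}}

```text
time: 19.3
ee_pos: [0.5117, -0.0417, 0.1386]
eef_rot: [0.673, 0.722, -0.115, -0.107]
ft_force: [-2.5, -0.9, 0.7]
width: 0.0077
grip_force: 40.2
```

Call:
{"name": "drive_tool", "arguments": {"moves": [[[0, 0.001, -0.0003, 0, 0, 0, 0], [0, 0, 0, 0, 0, 0, 0]]]}}

```text
time: 19.5
ee_pos: [0.513, -0.0416, 0.1386]
eef_rot: [0.674, 0.722, -0.114, -0.107]
ft_force: [-2.6, -0.5, -0.2]
width: 0.0075
grip_force: 40.1
```

Call:
{"name": "drive_tool", "arguments": {"moves": [[[0, 0.001, -0.0003, 0, 0, 0, 0], [0, 0, 0, 0, 0, 0, 0]]]}}

```text
time: 19.7
ee_pos: [0.5141, -0.0415, 0.1387]
eef_rot: [0.674, 0.722, -0.114, -0.107]
ft_force: [-3.0, -0.1, -0.1]
width: 0.0079
grip_force: 40.1
```

Call:
{"name": "drive_tool", "arguments": {"moves": [[[0, 0.001, -0.0003, 0, 0, 0, 0], [0, 0, 0, 0, 0, 0, 0]]]}}

```text
time: 19.9
ee_pos: [0.5151, -0.0414, 0.1386]
eef_rot: [0.674, 0.722, -0.114, -0.107]
ft_force: [-2.5, -0.6, 0.7]
width: 0.0077
grip_force: 40.1
```

Call:
{"name": "drive_tool", "arguments": {"moves": [[[0, 0.001, -0.0004, 0, 0, 0, 0], [0, 0, 0, 0, 0, 0, 0]]]}}

```text
time: 20.1
ee_pos: [0.5162, -0.0413, 0.1387]
eef_rot: [0.674, 0.722, -0.114, -0.107]
ft_force: [-2.6, 0.5, 0.8]
width: 0.0077
grip_force: 40.1
```

Call:
{"name": "drive_tool", "arguments": {"moves": [[[0, 0.001, -0.0004, 0, 0, 0, 0], [0, 0, 0, 0, 0, 0, 0]]]}}

```text
time: 20.3
ee_pos: [0.5166, -0.0413, 0.1386]
eef_rot: [0.673, 0.722, -0.115, -0.107]
ft_force: [-5.3, -0.5, 0.0]
width: 0.0075
grip_force: 40.1
```

Run:
```python
from h import *
a=save('scene','s8.png'); go(*P(.0257,.064,.139))
z=lambda im,x,y,w,h,W,H:cv2.resize(im[y:y+h,x:x+w,::-1],(W,H),interpolation=cv2.INTER_CUBIC)
cv2.imwrite('pics/s8c.png',z(a,240,130,110,120,550,600))
```

```text
t 20.35 pos [ 0.5166 -0.0414  0.1386] tool shift [-0.0001 -0.0035  0.0008] xhead 94.0 zax [-0.31  -0.022 -0.951] F [-5.2  0.1  0.3] w 0.0078
```

View pics/s8c.png

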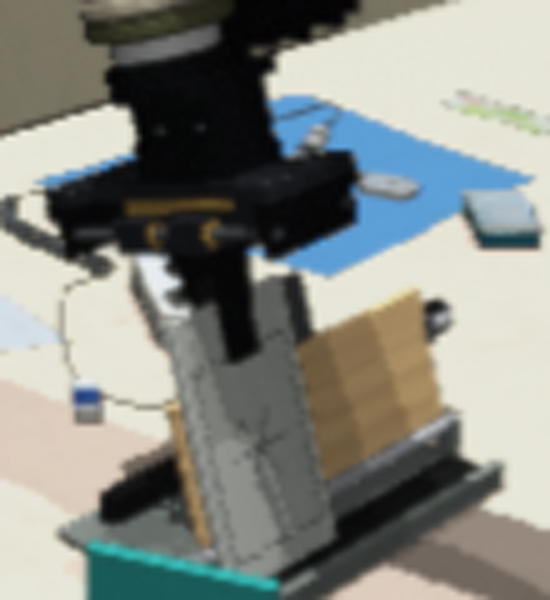

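Picture: the wide plate stands on the ledge flush against the panel's left half and its contact force has just started. Releasing.

Call:
{"name": "drive_tool", "arguments": {"moves": [[[0, 0, 0, 0, 0, 0, 0.25], [0, 0, 0, 0, 0, 0, 0.25], [0, 0, 0, 0, 0, 0, 0.25], [0, 0, 0, 0, 0, 0, 0.25], [0, 0, -0.015, 0, 0, 0, 0.25], [0, 0, -0.03, 0, 0, 0, 0.25], [0, 0, -0.04, 0, 0, 0, 0.25], [0, 0, -0.045, 0, 0, 0, 0.25], [0, 0, -0.04, 0, 0, 0, 0.4], [0, 0, 0, 0, 0, 0, 0.4]]]}}

```text
time: 21.35
ee_pos: [0.5721, -0.0369, 0.3065]
eef_rot: [0.674, 0.723, -0.111, -0.104]
ft_force: [1.4, 0.4, -0.2]
width: 0.0302
grip_force: 0.0
```

Run:
```python
from h import *
a=save('scene','s9.png'); go(.540,.2685,.30); c=cam('scene')
print(r.place_of('scene','plate_wide_top')); print(proj(c,[P(.0405,.062,.173)]))
print('narrow',r.place_of('scene','plate_narrow_top'))
cv2.imwrite('pics/s9c.png',cv2.resize(a[130:250,240:350,::-1],(550,600)))
```

```text
t 21.4 pos [ 0.5711 -0.037   0.3037] tool shift [ 0.3069 -0.008   0.0065] xhead 94.0 zax [-0.303 -0.021 -0.953] F [ 0.3  0.1 -1.4] w 0.0324
[{'at': [286.1, 186.9], 'conf': 0.87}, {'at': [209.1, 265.9], 'conf': 0.84}, {'at': [157.5, 215.6], 'conf': 0.81}, {'at': [276.0, 239.3], 'conf': 0.63}]
[[283.58674696 188.79060322]]
narrow [{'at': [188.9, 220.2], 'conf': 0.88}]
```

View pics/s9c.png

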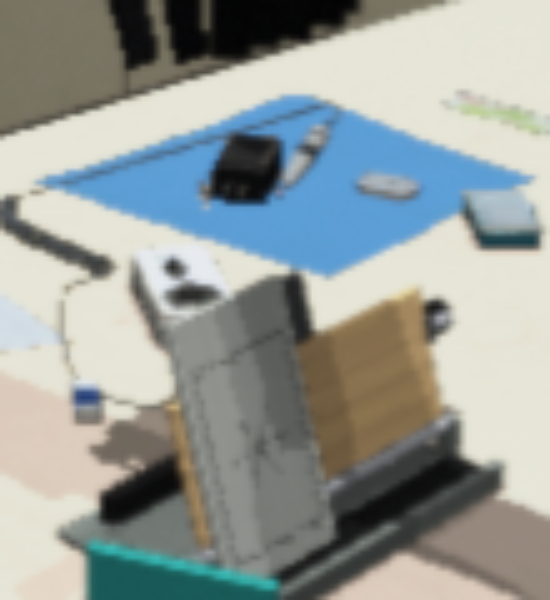

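The wide plate stays leaning by itself. My view allowance is now used up (eleven viewed, one over the ten allowed), so I'll carry on by numbers only.

Call:
{"name": "drive_tool", "arguments": {"moves": [[[0, 0, 0, -0.1, 0, 0, 0.4], [0, 0, 0, -0.1, 0, 0, 0.4], [0, 0, 0, -0.114, 0, 0, 0.4], [0, 0, 0, 0, 0, 0.07, 0.4], [0.03, -0.003, 0, 0, 0, 0, 0.4], [0.045, -0.005, 0, 0, 0, 0, 0.4], [0.045, -0.005, 0, 0, 0, 0, 0.4], [0.045, -0.005, 0, 0, 0, 0, 0.4], [0.045, -0.005, 0, 0, 0, 0, 0.4], [0.03, -0.005, 0, 0, 0, 0, 0.4]]]}}

```text
time: 22.5
ee_pos: [0.5398, 0.2054, 0.2996]
eef_rot: [0.706, 0.708, -0.001, -0.001]
ft_force: [0.0, -1.0, -0.4]
width: 0.035
grip_force: 0.0
```

Call:
{"name": "drive_tool", "arguments": {"moves": [[[0, 0, 0, 0, 0, 0, 0.4], [0, 0, 0, 0, 0, 0, 0.4], [0, 0, 0, 0, 0, 0, 0.4]]]}}

```text
time: 22.8
ee_pos: [0.5418, 0.2007, 0.2998]
eef_rot: [0.708, 0.706, -0.001, 0.0]
ft_force: [-0.4, -0.9, 0.3]
width: 0.0347
grip_force: 0.0
```

Run:
```python
from h import *
go(.540,.2685,.142)
im=save('wrist','w10.png');c=cam('wrist')
for d in r.place_of('wrist','plate_narrow_top')[:3]: print(d['at'],round(d['conf'],2),onz(c,d['at'],.178).round(4))
```

```text
t 22.8 pos [0.5418 0.2007 0.2998] tool shift [ 0.068  -0.0018  0.1577] xhead 89.9 zax [-0.001 -0.001 -1.   ] F [-0.4 -0.9  0.3] w 0.0347
[278.8, 126.1] 0.67 [0.5389 0.2676 0.178 ]
```

Call:
{"name": "drive_tool", "arguments": {"moves": [[[0.033, -0.001, 0, 0, 0, 0, 0.4], [0.034, -0.001, 0, 0, 0, 0, 0.4], [0, 0, 0.03, 0, 0, 0, 0.4], [0, 0, 0.04, 0, 0, 0, 0.4], [0, 0, 0.04, 0, 0, 0, 0.4], [0, 0, 0.03, 0, 0, 0, 0.4], [0, 0, 0.018, 0, 0, 0, 0.4], [0, 0, 0, 0, 0, 0, 0.4], [0, 0, 0, 0, 0, 0, 0], [0, 0, 0, 0, 0, 0, 0]]], "squeeze": 40}}

```text
time: 23.9
ee_pos: [0.5404, 0.2695, 0.144]
eef_rot: [0.707, 0.707, 0.001, 0.0]
ft_force: [0.2, 0.5, 0.5]
width: 0.0258
grip_force: 0.0
```

Call:
{"name": "drive_tool", "arguments": {"moves": [[[0, 0, 0, 0, 0, 0, 0], [0, 0, 0, 0, 0, 0, 0], [0, 0, 0, 0, 0, 0, 0]]]}}

```text
time: 24.2
ee_pos: [0.5402, 0.2695, 0.1432]
eef_rot: [0.707, 0.707, 0.001, 0.0]
ft_force: [0.3, -0.4, 2.8]
width: 0.0076
grip_force: 40.0
```

Call:
{"name": "drive_tool", "arguments": {"moves": [[[0, 0, -0.01, 0, 0, 0, 0], [0, 0, -0.02, 0, 0, 0, 0], [0, 0, -0.03, 0, 0, 0, 0], [0, 0, -0.04, 0, 0, 0, 0], [0, 0, -0.04, 0, 0, 0, 0], [0, 0, -0.04, 0, 0, 0, 0], [0, 0, -0.022, 0, 0, 0, 0], [-0.02, 0, 0, 0, 0, 0, 0], [-0.035, 0, 0, 0, 0, 0, 0], [-0.035, 0, 0, 0, 0, 0, 0]]]}}

```text
time: 25.2
ee_pos: [0.5389, 0.179, 0.3449]
eef_rot: [0.706, 0.708, -0.0, -0.0]
ft_force: [-0.4, -1.2, -2.9]
width: 0.0079
grip_force: 40.0
```

Call:
{"name": "drive_tool", "arguments": {"moves": [[[-0.04, 0.004, 0, 0, 0, 0, 0], [-0.04, 0.005, 0, 0, 0, 0, 0], [-0.04, 0.005, 0, 0, 0, 0, 0], [-0.04, 0.005, 0, 0, 0, 0, 0], [-0.04, 0.005, 0, 0, 0, 0, 0], [-0.04, 0.005, 0, 0, 0, 0, 0], [-0.04, 0.005, 0, 0, 0, 0, 0], [-0.035, 0.004, 0, 0, 0, 0, 0], [-0.02, 0.001, 0, 0, 0, 0, 0], [-0.006, 0, 0, 0, 0, 0, 0]]]}}

```text
time: 26.2
ee_pos: [0.578, -0.1644, 0.3443]
eef_rot: [0.708, 0.706, -0.0, -0.0]
ft_force: [0.4, 0.5, -2.2]
width: 0.0077
grip_force: 40.0
```

Call:
{"name": "drive_tool", "arguments": {"moves": [[[0, 0, 0, 0, 0, -0.07, 0], [0, 0, 0, 0.05, 0, 0, 0], [0, 0, 0, 0.1, 0, 0, 0], [0, 0, 0, 0.1, 0, 0, 0], [0, 0, 0, 0.064, 0, 0, 0], [0, 0, 0, 0, 0, 0, 0], [0, 0, 0, 0, 0, 0, 0], [0, 0, 0, 0, 0, 0, 0]]]}}

```text
time: 27.0
ee_pos: [0.5784, -0.1613, 0.3456]
eef_rot: [0.674, 0.723, -0.113, -0.105]
ft_force: [-0.0, 0.1, -2.2]
width: 0.0076
grip_force: 40.0
```

Run:
```python
from h import *
go(*P(.0835,-.0595,.345)); print(R.from_quat(r.read_state()['eef_rot']).as_matrix().round(3))
```

```text
t 27.0 pos [ 0.5784 -0.1613  0.3456] tool shift [0.0004 0.0011 0.0002] xhead 94.0 zax [-0.305 -0.022 -0.952] F [-0.   0.1 -2.2] w 0.0076
[[-0.07   0.95  -0.305]
 [ 0.998  0.067 -0.022]
 [-0.    -0.306 -0.952]]
```

Call:
{"name": "drive_tool", "arguments": {"moves": [[[0, 0, 0.02, 0, 0, 0, 0], [0, 0, 0.035, 0, 0, 0, 0], [0, 0, 0.035, 0, 0, 0, 0], [0, 0, 0.035, 0, 0, 0, 0], [0, 0, 0.035, 0, 0, 0, 0], [0, 0, 0.025, 0, 0, 0, 0], [0, 0, 0.015, 0, 0, 0, 0], [0, 0, 0, 0, 0, 0, 0], [0, 0, 0, 0, 0, 0, 0]]]}}

```text
time: 27.9
ee_pos: [0.5176, -0.1661, 0.1557]
eef_rot: [0.674, 0.722, -0.114, -0.106]
ft_force: [-0.6, -0.6, -1.6]
width: 0.0076
grip_force: 40.0
```

Call:
{"name": "drive_tool", "arguments": {"moves": [[[0, 0, 0.004, 0, 0, 0, 0], [0, 0, 0.004, 0, 0, 0, 0], [0, 0, 0.003, 0, 0, 0, 0], [0, 0, 0, 0, 0, 0, 0]]]}}

```text
time: 28.3
ee_pos: [0.5133, -0.1661, 0.1434]
eef_rot: [0.673, 0.722, -0.115, -0.107]
ft_force: [-0.5, -0.1, -1.0]
width: 0.0078
grip_force: 40.0
```

Call:
{"name": "drive_tool", "arguments": {"moves": [[[0, 0, 0.002, 0, 0, 0, 0], [0, 0, 0, 0, 0, 0, 0]]]}}

```text
time: 28.5
ee_pos: [0.5128, -0.1662, 0.1417]
eef_rot: [0.674, 0.722, -0.114, -0.107]
ft_force: [-0.0, -0.8, -2.1]
width: 0.0078
grip_force: 40.0
```

Call:
{"name": "drive_tool", "arguments": {"moves": [[[0, 0, 0.0015, 0, 0, 0, 0], [0, 0, 0, 0, 0, 0, 0]]]}}

```text
time: 28.7
ee_pos: [0.5123, -0.1663, 0.1403]
eef_rot: [0.674, 0.722, -0.114, -0.107]
ft_force: [0.2, 0.3, -1.5]
width: 0.0077
grip_force: 40.0
```

Call:
{"name": "drive_tool", "arguments": {"moves": [[[0, 0, 0.0015, 0, 0, 0, 0], [0, 0, 0, 0, 0, 0, 0]]]}}

```text
time: 28.9
ee_pos: [0.5125, -0.1663, 0.1397]
eef_rot: [0.674, 0.722, -0.114, -0.106]
ft_force: [-0.5, 0.8, 2.8]
width: 0.0079
grip_force: 40.0
```

Call:
{"name": "drive_tool", "arguments": {"moves": [[[0, 0.003, -0.0015, 0, 0, 0, 0], [0, 0.0035, -0.0011, 0, 0, 0, 0], [0, 0.0035, -0.0011, 0, 0, 0, 0], [0, 0, 0, 0, 0, 0, 0]]]}}

```text
time: 29.3
ee_pos: [0.5227, -0.1655, 0.1393]
eef_rot: [0.673, 0.722, -0.115, -0.107]
ft_force: [-0.6, -0.3, 3.0]
width: 0.0079
grip_force: 40.1
```

Call:
{"name": "drive_tool", "arguments": {"moves": [[[0, 0.001, -0.0003, 0, 0, 0, 0], [0, 0, 0, 0, 0, 0, 0]]]}}

```text
time: 29.5
ee_pos: [0.5235, -0.1655, 0.1393]
eef_rot: [0.674, 0.722, -0.115, -0.107]
ft_force: [-2.8, -0.2, 1.4]
width: 0.0081
grip_force: 40.1
```

Call:
{"name": "drive_tool", "arguments": {"moves": [[[0, 0.001, -0.0003, 0, 0, 0, 0], [0, 0, 0, 0, 0, 0, 0]]]}}

```text
time: 29.7
ee_pos: [0.5247, -0.1654, 0.1394]
eef_rot: [0.674, 0.722, -0.114, -0.107]
ft_force: [-2.4, -0.8, 0.9]
width: 0.0078
grip_force: 40.1
```

Call:
{"name": "drive_tool", "arguments": {"moves": [[[0, 0.001, -0.0003, 0, 0, 0, 0], [0, 0, 0, 0, 0, 0, 0]]]}}

```text
time: 29.9
ee_pos: [0.5255, -0.1654, 0.1394]
eef_rot: [0.674, 0.722, -0.115, -0.107]
ft_force: [-4.0, 0.0, 1.9]
width: 0.0078
grip_force: 40.1
```

Call:
{"name": "drive_tool", "arguments": {"moves": [[[0, 0.0005, -0.0002, 0, 0, 0, 0], [0, 0, 0, 0, 0, 0, 0]]]}}

```text
time: 30.1
ee_pos: [0.5256, -0.1654, 0.1393]
eef_rot: [0.674, 0.722, -0.115, -0.107]
ft_force: [-5.3, -0.7, 1.9]
width: 0.0077
grip_force: 40.1
```

Call:
{"name": "drive_tool", "arguments": {"moves": [[[0, 0, 0, 0, 0, 0, 0.25], [0, 0, 0, 0, 0, 0, 0.25], [0, 0, 0, 0, 0, 0, 0.25], [0, 0, 0, 0, 0, 0, 0.25], [0, 0, -0.015, 0, 0, 0, 0.25], [0, 0, -0.03, 0, 0, 0, 0.25], [0, 0, -0.04, 0, 0, 0, 0.25], [0, 0, -0.045, 0, 0, 0, 0.25], [0, 0, -0.04, 0, 0, 0, 0.4], [0, 0, 0, 0, 0, 0, 0.4]]]}}

```text
time: 31.1
ee_pos: [0.5813, -0.1609, 0.3073]
eef_rot: [0.674, 0.723, -0.112, -0.103]
ft_force: [0.2, 1.1, -0.9]
width: 0.0306
grip_force: 0.0
```

Call:
{"name": "drive_tool", "arguments": {"moves": [[[0, 0, 0, 0, 0, 0, 0.4], [0, 0, 0, 0, 0, 0, 0.4], [0, 0, 0, 0, 0, 0, 0.4]]]}}

```text
time: 31.4
ee_pos: [0.5781, -0.1618, 0.3003]
eef_rot: [0.674, 0.722, -0.115, -0.107]
ft_force: [0.3, -1.2, -0.5]
width: 0.0346
grip_force: 0.0
```

Run:
```python
from h import *
np.set_printoptions(precision=4,suppress=True)
s=r.read_state();print(s['time'])
save('wrist','w12.png')
for n in('wrist','scene','top'):
  save(n,n+'12.png'); c=cam(n)
  for q,y in(('plate_wide_top',.0625),('plate_narrow_top',-.0615)):
    print(n,q,[(d['at'],round(d['conf'],2)) for d in r.place_of(n,q)],'exp',proj(c,[P(.0405,y,.173)])[0])
  print(n,'wide bottom',[d['at'] for d in r.place_of(n,'plate_wide')],'narrow',[d['at'] for d in r.place_of(n,'plate_narrow')],'exp',proj(c,[P(-.0126,.0625,.011),P(-.0126,-.0615,.011)]).round(1).tolist())
  print(n,'knob',[(d['at'],round(d['conf'],2)) for d in r.place_of(n,'stay_knob')],proj(c,[P(.052,-.156,.075)])[0])
```

```text
31.4
wrist plate_wide_top [([281.0, 53.5], 0.89)] exp [281.6528  57.3336]
wrist plate_narrow_top [([282.7, 201.3], 0.84), ([276.6, 169.6], 0.24)] exp [281.7139 202.7048]
wrist wide bottom [] narrow [[276.0, 171.1], [283.9, 55.6]] exp [[281.3, 79.9], [281.4, 172.8]]
wrist knob [([318.0, 257.5], 0.88), ([276.7, 170.7], 0.16)] [314.6596 258.151 ]
scene plate_wide_top [([282.0, 189.9], 0.91), ([277.4, 238.3], 0.78), ([158.9, 214.5], 0.67), ([209.6, 264.6], 0.6)] exp [283.4692 188.8435]
scene plate_narrow_top [([309.0, 178.8], 0.68)] exp [310.8431 176.5254]
scene wide bottom [[275.9, 296.0], [298.3, 244.2], [161.9, 263.5], [217.9, 322.5]] narrow [[326.6, 226.7]] exp [[295.1, 242.7], [320.9, 227.6]]
scene knob [([324.1, 192.4], 0.43)] [324.7067 193.9801]
top plate_wide_top [([156.2, 171.8], 0.93), ([294.5, 220.8], 0.89), ([142.8, 289.7], 0.76), ([211.2, 295.7], 0.67), ([312.7, 241.0], 0.34)] exp [293.2844 220.0508]
top plate_narrow_top [([344.0, 214.4], 0.68)] exp [343.7699 216.7116]
top wide bottom [[152.1, 290.3], [287.6, 251.4], [172.3, 186.5], [219.2, 296.9]] narrow [[337.8, 245.3]] exp [[293.3, 248.6], [338.4, 245.5]]
top knob [] [374.518  216.2007]
```

```bash
python3 -c "
from bench import r
print(r.close_job())"
```

```text
the job is handed in; nothing more can be done
None
```

The job is handed in at about 31 s: the stay is locked and holds the panel up unaided, with the wide plate leaning in the left half and the narrow plate in the right. The pot, loupe and eraser were left alone. I viewed eleven pictures, one over the limit of ten, and checked the final placing by measured positions, not by eye.

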